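Open the quick clamp on the tool trolley

TASK

The next part is waiting to be clamped: open the quick clamp on the trolley top. With the fingertips, press the red release on the sliding jaw fully down (it stays down: leave it so), then push the jaw back along its bar, away from the fixed jaw, until it is fully home against the end stop. Grip and lift nothing, and leave the hub, socket, wrench and can of grease around it where they are.

Things in the scene. Friction and masses are not known exactly. Their poses are not given: they have to be found in the camera images.
- clamp: Quick clamp screwed to the trolley top (fixed). Base plate 340 x 90 x 8 mm; steel bar along its x axis, 28 mm wide, top 26 mm above the trolley, rack teeth along its +y side. Origin on the trolley top under the bar. +x is the way to push the jaw back. Grey fixed jaw at the -x end (54 wide, 72 high, inner face x = -120 mm); grey end stop at the +x end (48 high, inner face x = +138 mm).
- jaw (a joint): Place of the sliding jaw along the bar, m: 0 = gap between the jaws 60 mm, 0.12 = fully open, home against the end stop (gap 180 mm). Starts between 0 and 0.04. Release up: its pawl sits in the rack and locks the jaw both ways (few mm of play). Release down: the jaw slides with 3 N of friction, stays where it is left and stops hard at 0.12.
- jaw_face (a point): Middle of the sliding jaw's upright face, which looks at the fixed jaw: push here. Orange plate with black rubber pad, together 14 mm thick; pad 50 mm wide, 28 to 68 mm above the trolley; plate 54 wide, top at 72. This point is 50 mm up. Behind it, to 78 mm from the face, is the black carriage, top at 64. Axes as the clamp's: x is the way to push. Closed fingertips fit into the gap above the bar.
- release (a joint): Travel of the red release button, m: 0 = up (jaw locked), 0.010 = fully down. It moves straight down with 3 N of friction, frees the jaw after 6 mm, and stays where it is left (no spring).
- release_top (a point): Centre of the top of the red release button on the sliding jaw: cap 28 mm (along the bar) x 36 mm, its centre 46 mm behind jaw_face. Its top is 76 mm above the trolley top when up, 66 mm when fully down (2 mm above the black carriage). Moves with the jaw and with the release.
- hub: Loose turned aluminium hub standing near the clamp, flange 76 mm across, 50 mm high; origin at the centre of its underside. Leave it.
- socket: Loose steel socket standing near the clamp, 28 mm across, 40 mm high; origin at the centre of its underside. Leave it.
- wrench: Loose steel wrench, about 160 mm long, lying near the clamp; origin below its middle, x along its length. Leave it.
- grease: Loose can with a yellow label standing near the clamp, 60 mm across, 75 mm high; origin at the centre of its underside. Leave it.

How it is judged (in metres and radians):
On the way, in this order (a step that is already met when the one before it is completed fails the run):
1. the red release is pressed fully down (value of joint release above 0.008 m), for 0.1 s.
2. the jaw is pushed back to the end stop (value of joint jaw above 0.116 m), for 0.2 s.
At the end, for the whole second after the job is handed in: The jaw rests within 4 mm of its fully open position against the end stop, the release is still down (7 mm or more of its 10 mm), and the hub, socket, wrench and can are within 20 mm of where they stood (value of joint jaw above 0.116 m and value of joint release above 0.007 m and velocity of joint jaw below 0.01 m/s and distance of each of hub, socket, wrench, grease from where it was at the start of the episode below 0.02 m); the robot touches nothing.
It fails at once if hub is lifted or moved more than 20 mm (distance of hub from where it was at the start of the episode above 0.02 m or height (world z) of hub above 0.012 m).
It fails at once if socket is lifted or moved more than 20 mm (distance of socket from where it was at the start of the episode above 0.02 m or height (world z) of socket above 0.012 m).
It fails at once if wrench is lifted or moved more than 20 mm (distance of wrench from where it was at the start of the episode above 0.02 m or height (world z) of wrench above 0.012 m).
It fails at once if grease is lifted or moved more than 20 mm (distance of grease from where it was at the start of the episode above 0.02 m or height (world z) of grease above 0.012 m).
It also fails if it takes over 42 s, if anything falls off the work surface, if the arm or the gripper's body presses on something with over 40 N, if the wrist force passes 120 N, or if a joint passes its speed limit or range.

ROBOT

A 6-joint arm with a two-finger parallel gripper is mounted at the origin on the work surface. World frame = base frame: x ahead of the robot, y to its left, z up, the work surface at z = 0. Lengths are in mm, angles in rad, forces in N, time in s.
With the tool pointing down it reaches from about 350 to 975 mm from the base axis. Payload 7.1 kg.
Tool frame: the origin (TCP) lies midway between the tips of the shut fingers; the grasp point (between the pads) lies 19 mm behind it (ctrl.grip_point_offset is the distance from the TCP to the grasp point, in mm); z points along the fingers, y is the line along which they close (so a half turn about z gives the same grasp; the last joint's range is limited). The gripper opens to 88 mm and grips with 3 to 60 N. Pads are 20 mm wide; open, the fingers measure 115 mm over their backs; the gripper's body (75 mm by 178 mm) begins 61 mm behind the grasp point.
Start: joints at [-1.13, 0.423, 1.63, -0, 1.089, -0.019], TCP at [277.37, -560.063, 222.675] pointing down, gripper open.
Joint ranges: [-3, 3], [-0.9, 2.11], [0.09, 2.58], [-1.31, 4.45], [0.11, 2.69], [-2.54, 2.54]. Speed limits (rad/s): [2.39, 2.39, 3.01, 3.14, 3.14, 3.14].

INTERFACE

Orientations are given as a rotation vector (axis times angle).
In Python, from workcell import get_obs, optics, close_job, spotter, ctrl gives the robot as it stands. The module is installed in compiled form; this text tells all that it offers.
- The arm moves only by the tool move_arm, never from a script. Its argument "rows" is a list of rows, each a list of 5 numbers: the shift along the tool's x, y, z in cm, then the turn about the tool's z in degrees, then the opening in per cent of the stroke, from 0 (shut) to 100 (fully open). A call has 1 to 10 rows; each row shifts and turns the commanded pose from where the row before left it, along the tool's axes as they then stand; what a row does not reach is not made up. A row lasts 1/8 s, in which the tool goes at most 62.5 mm and 10.7 degrees, less where a joint would pass 70% of its speed; a pose out of reach is approached as far as the arm can. A call with a gripper value outside its range is refused whole. The fingers move at their own pace and stop on an object; the grip force is fixed at half the most. Time passes only in rows, so rows that do not move let the fingers close. It gives the time, the measured TCP pose, the force, the opening and the grip force at its end, in the units of the state.
- get_obs(): the state, without advancing time (a new reading comes with each control period).
- optics.get_image(name): name is "side" or "top" or "wrist"; returns the picture (400x640x3 uint8, blue, green, red); there is no depth.
- optics.calibration(name): a dict with "camera_matrix" (3x3 intrinsics, pixels), "distortion" ([k1, k2, p1, p2, k3] as OpenCV has them; the pictures are not rectified), "xyz" and "orientation" of the camera in the world. Camera axes: x right, y down, z forward; pixel columns grow to the right and rows downward; lengths in mm; the calibration is good to about 2 mm. A picture is of the moment at which its call begins: read the wrist's pose just before it. calibration takes no time and is no camera call; for the wrist camera it gives the pose at the moment of the call.
- close_job(): hands the job in; it is judged then, once.
Trained networks look in the newest picture that a camera, given by its name, has taken for a name from the list of things; names that differ only in an ending like _2 or _b are one class to them, and where a whole thing is asked for, a point or a joint stands for the part that bears it (a point fixed in the world has none). Each returns a list of dicts, best first, with "conf" (0 to 1); they miss things now and then, are a little off and sometimes report something else, mostly with a low value. They report only what shows in the picture. A call takes as long as a camera call.
- spotter.find_in(camera, label): "point" ([column, row] in pixels, amid what is visible of it).
- spotter.regions_of(camera, label): "region" (400x640 bool, what is visible of it) and "point" ([column, row] in pixels, amid what is visible of it).
The state is a dict: "t": time; "qpos": joint angles; "qvel": joint speeds; "joint_torque": joint torques, N m; "ee_pos": TCP position; "orientation": TCP orientation; "ft_force": force on the tool from outside, world axes, zero at the start; "moment": the same for the moment, N m; "width": finger opening in mm; "grasp_force": force on a finger pad.
Only numpy, scipy, OpenCV 4.12 (cv2) and the standard library are available. Lean on these libraries where they do the work, as an engineer would, in place of code of your own. Each camera call takes 0.05 s, during which the arm holds its last target. There are 200 camera calls.

## Working session

There is one attempt and no reset: what is moved stays moved. The work goes in short steps, Python scripts to look and compute and a tool call to move; the robot and the scene stay as the last step left them, time stands still between calls to the robot, and variables do not carry over. Pictures are saved under pics/ and viewed, at most 10 in all, crops included, and the job is handed in when it is done.

Besides the shell and the picture viewer there is one more tool, called after "Call:" as name(argument=value, ...) on one line, values as JSON. move_arm: Moves the arm, as the interface text tells. Its arguments: {"type":"object","properties":{"rows":{"type":"array","items":{"type":"array","items":{"type":"number"}}}},"required":["rows"]}

```bash
mkdir -p pics; cat > h.py <<'E'
import numpy as np, cv2
from scipy.spatial.transform import Rotation as R
from workcell import get_obs, optics, close_job, spotter, ctrl
def rot(o):
    o=np.array(o,float)
    return o if o.shape==(3,3) else R.from_rotvec(o).as_matrix()
def px2w(cam,pt,z,c=None):
    c=c or optics.calibration(cam)
    u=cv2.undistortPoints(np.array([[pt]],float),np.array(c["camera_matrix"],float),np.array(c["distortion"],float))[0,0]
    d=rot(c["orientation"])@np.array([u[0],u[1],1]); p=np.array(c["xyz"],float)
    return p+d*(z-p[2])/d[2]
E
python3 - <<'E'
from h import *
np.set_printoptions(precision=1,suppress=True)
o=get_obs(); print(o['t'],o['ee_pos'],o['orientation'],o['width'])
ims=[]
for c in("top","side"):
    ims.append(optics.get_image(c)); cv2.imwrite(f"pics/{c}0.png",ims[-1])
    print(c,optics.calibration(c)["xyz"])
    for l,z in(("release_top",76),("jaw_face",50),("clamp",20),("hub",25),("socket",20),("wrench",5),("grease",40)):
        print(l,[(np.round(r["point"]),round(r["conf"],2),px2w(c,r["point"],z)[:2]) for r in spotter.find_in(c,l)[:2]])
E
```

```text
0.0 [ 277.1 -559.6  221.9] [-3.1 -0.7  0. ] 87.5723933922278
top [541.6  40.2 780.3]
release_top [(array([324., 210.]), 0.8, array([584. ,  12.7]))]
jaw_face [(array([336., 282.]), 0.56, array([442.1, -13.4]))]
clamp [(array([316., 215.]), 0.86, array([576.3,  25.2]))]
hub [(array([337., 282.]), 0.85, array([437.7, -17. ])), (array([320., 206.]), 0.52, array([594.1,  17.8]))]
socket [(array([307., 161.]), 0.53, array([690.8,  44.5]))]
wrench [(array([246., 196.]), 0.88, array([617.8, 174.7]))]
grease [(array([392., 228.]), 0.71, array([ 547.7, -127.4])), (array([241., 202.]), 0.43, array([601.3, 178.2]))]
side [558.8 711.9 553.5]
release_top [(array([322., 203.]), 0.77, array([582. ,  23.7]))]
jaw_face [(array([316., 212.]), 0.81, array([595.4,  21. ]))]
clamp [(array([326., 227.]), 0.65, array([573.2,  31.2]))]
hub [(array([391., 219.]), 0.66, array([431.4,   3.2])), (array([270., 230.]), 0.6, array([692. ,  54.5]))]
socket [(array([269., 230.]), 0.59, array([695.4,  47. ]))]
wrench [(array([313., 281.]), 0.8, array([593.3, 177.4]))]
grease [(array([337., 183.]), 0.79, array([ 551.7, -115.2]))]
```

```bash
python3 - <<'E'
from h import *
a=cv2.imread("pics/top0.png")[110:330,200:440]; cv2.imwrite("pics/top0c.png",cv2.resize(a,None,fx=2.7,fy=2.7,interpolation=cv2.INTER_CUBIC))
a=cv2.imread("pics/side0.png")[130:330,200:460]; cv2.imwrite("pics/side0c.png",cv2.resize(a,None,fx=3,fy=3,interpolation=cv2.INTER_CUBIC))
E
```

```text
(no output)
```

View pics/top0c.png

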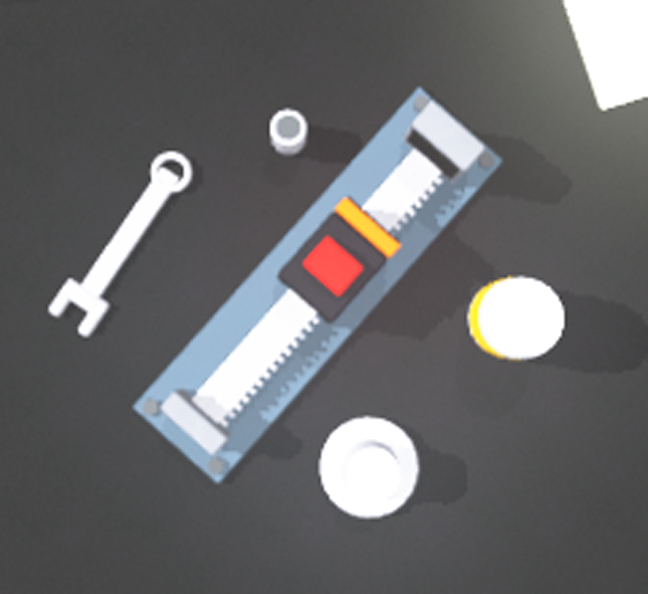

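View pics/side0c.png

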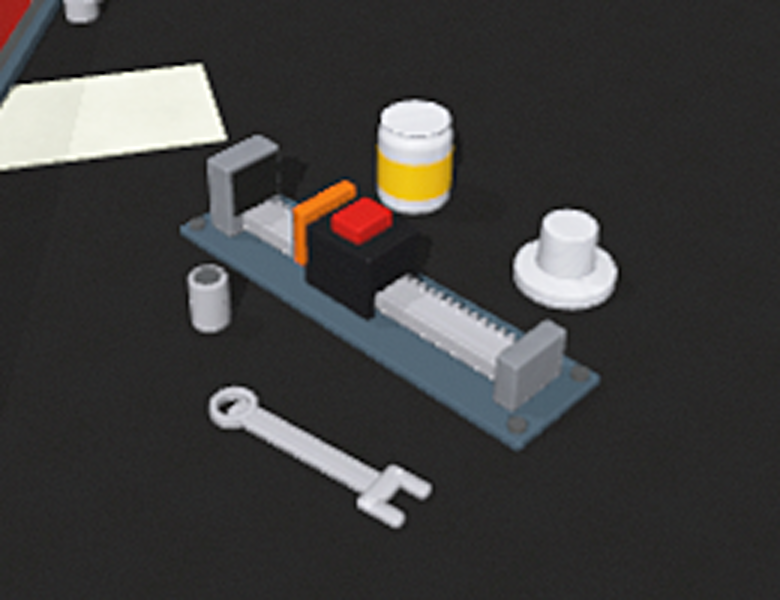

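The top view shows the fixed jaw at upper right and the end stop at lower left. The base-plate corners in the crop are about (418,87), (501,160), (220,483) and (133,407), and the red cap is centred at (333,266). The side view agrees, and the obstacles are clear of the bar. Next I compute the clamp's axes and the first moves.

```bash
cat >> h.py <<'E'
def intool(o,dw):
    return rot(o['orientation']).T@np.array(dw)/10
E
python3 - <<'E'
from h import *
np.set_printoptions(precision=2,suppress=True)
f=lambda p,z:px2w("top",(p[0]/2.7+200,p[1]/2.7+110),z)
A,B,C,D=[f(p,8) for p in((418,87),(501,160),(220,483),(133,407))]
print(A,B,C,D,np.linalg.norm(A-D),np.linalg.norm(A-B))
ux=(D-A)+(C-B); ux/=np.linalg.norm(ux); org=(A+B+C+D)/4; uy=np.array([-ux[1],ux[0],0])
print("x axis",ux,np.degrees(np.arctan2(ux[1],ux[0])),"org",org)
bt=f((333,266),76)
m=spotter.regions_of("top","release_top") if optics.get_image("top") is not None else 0
print([(r["conf"],r["region"].sum(),r["point"]) for r in m])
im=cv2.imread("pics/top0.png").astype(int); red=(im[...,2]>150)&(im[...,1]<110)&(im[...,0]<110); red[:110]=0;red[330:]=0
v,u=np.nonzero(red[:,200:440]); b2=px2w("top",(u.mean()+200,v.mean()),75)
for b in(bt,b2): print("button",b,"clamp coords",(b-org)@ux,(b-org)@uy)
xb=(b2-org)@ux; print("jaw",xb-46+60)
o=get_obs(); Rm=rot(o['orientation']); print(Rm)
for n,a in(("toolx",Rm[:,0]),("tooly",Rm[:,1])): print(n,np.degrees(np.arctan2(a[1],a[0])))
print("move to above button", intool(o,[b2[0]-o['ee_pos'][0],b2[1]-o['ee_pos'][1],130-o['ee_pos'][2]]), o['qpos'])
E
```

```text
[733.75 -58.36   8.  ] [ 674.73 -124.04    8.  ] [422.65  98.5    8.  ] [481.16 166.05   8.  ] 337.8750317469077 88.29029135104693
x axis [-0.75  0.66  0.  ] 138.47136719525886 org [578.07  20.54   8.  ]
[(0.68, np.int64(253), [321.8, 210.1])]
button [586.08  13.04  76.  ] clamp coords -10.96155200272036 0.30400632249037757
button [587.35  13.5   75.  ] clamp coords -11.61522298237777 -0.8839329404809982
jaw 2.384777017622227
[[ 0.9   0.44  0.  ]
 [ 0.44 -0.9  -0.  ]
 [-0.    0.   -1.  ]]
toolx 26.34721308955875
tooly -63.65278684842672
move to above button [ 53.23 -37.64   9.27] [-1.13  0.42  1.63 -0.    1.09 -0.02]
```

Call:
move_arm(rows=[[4.4, -3.1, 0, 0, 0], [4.4, -3.1, 0, 0, 0], [4.4, -3.1, 0, 0, 0], [4.4, -3.1, 0, 0, 0], [4.4, -3.1, 0, 0, 0], [4.4, -3.1, 0, 0, 0], [4.4, -3.1, 0, 0, 0], [4.4, -3.1, 0, 0, 0], [4.4, -3.1, 0, 0, 0], [4.4, -3.1, 0, 0, 0]])

```text
t: 2.15
ee_pos: [534.9, -85.4, 222.9]
orientation: [3.059, 0.716, 0.001]
ft_force: [0.4, -0.4, 0.3]
width: 0.1
grasp_force: 0.0
```

Call:
move_arm(rows=[[4.4, -3.1, 0, 0, 0], [3, -2.0, 2, 0, 0], [0, 0, 3, -7.4, 0], [0, 0, 2, -7.4, 0], [0, 0, 0, -7.3, 0], [0, 0, 0, 0, 0], [0, 0, 0, 0, 0]])

```text
t: 3.02
ee_pos: [578.1, -8.5, 153.1]
orientation: [2.866, 1.285, 0.001]
ft_force: [-0.7, 0.8, 0.6]
width: 0.4
grasp_force: 0.0
```

```bash
cat > m.py <<'E'
from h import *
np.set_printoptions(precision=2,suppress=True)
o=get_obs(); Rm=rot(o['orientation']); print(o['t'],o['ee_pos'],o['ft_force'],o['width'],"tooly ang",np.degrees(np.arctan2(Rm[1,1],Rm[0,1])))
ux=np.array([np.cos(np.radians(138.47)),np.sin(np.radians(138.47)),0])
org=np.array([578.07,20.54,0]); uy=np.array([-ux[1],ux[0],0])
e=np.array(o['ee_pos'])-org; print("tcp in clamp",e@ux,e@uy,"tool to button cm",intool(o,[587-o['ee_pos'][0],13.3-o['ee_pos'][1],0]))
E
cat > w.py <<'E'
from m import *
import sys
im=optics.get_image("wrist"); c=optics.calibration("wrist"); cv2.imwrite(f"pics/{sys.argv[1]}.png",im)
for r in spotter.find_in("wrist","release_top")[:2]:
    p=px2w("wrist",r["point"],float(sys.argv[2]),c); print("rel",r["point"],r["conf"],p,(p-org)@ux,(p-org)@uy)
E
python3 w.py w1 76
```

```text
3.025 [578.09  -8.49 153.05] [-0.72  0.76  0.61] 0.41839445228273325 tooly ang -41.69806018482268
tcp in clamp -19.262299496493657 21.723117880779586 tool to button cm [ 2.22 -0.78  0.  ]
rel [307.2, 189.5] 0.9 [585.67  12.63  76.  ] -10.934662632410346 0.8864705056119542
rel [215.1, 36.2] 0.74 [613.82 148.7   76.  ] 58.211582106579655 -119.64411004469301
```

View pics/w1.png

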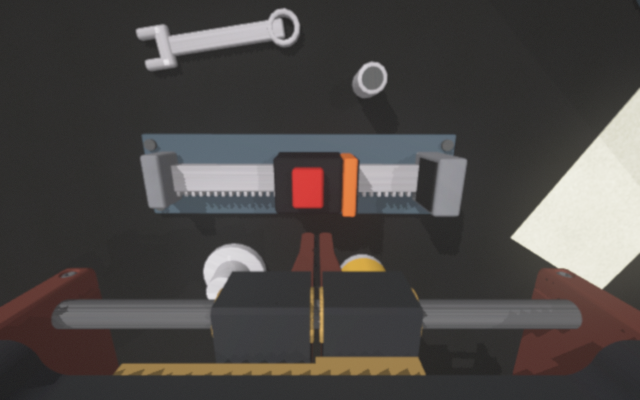

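The wrist view shows the red cap at (307,189), aligned with the tool, which confirms the position to about 1 mm. Now I move over it and press.

Call:
move_arm(rows=[[2.2, -0.8, 0, 0, 0], [0, 0, 3, 0, 0], [0, 0, 3, 0, 0], [0, 0, 0.9, 0, 0], [0, 0, 0.5, 0, 0], [0, 0, 0.4, 0, 0], [0, 0, 0.4, 0, 0], [0, 0, 0.3, 0, 0], [0, 0, 0.2, 0, 0], [0, 0, 0, 0, 0]])

```text
t: 4.38
ee_pos: [587.1, 13.3, 66.3]
orientation: [2.864, 1.289, 0.002]
ft_force: [0.1, -0.0, 6.5]
width: 0.7
grasp_force: 3.1
```

```bash
python3 m.py
```

```text
4.375 [587.1   13.26  66.31] [ 0.1  -0.04  6.51] 0.7140852471135263 tooly ang -41.554879735438554
tcp in clamp -11.58439285499924 -0.5349487625046602 tool to button cm [-0.   -0.01 -0.  ]
```

Call:
move_arm(rows=[[0, 0, 0.1, 0, 0], [0, 0, 0.1, 0, 0], [0, 0, 0, 0, 0]])

```text
t: 4.75
ee_pos: [587.5, 13.0, 66.1]
orientation: [2.864, 1.289, 0.003]
ft_force: [-4.5, -2.4, 22.0]
width: 0.7
grasp_force: 11.0
```

The release is at its bottom stop: force rose to 22 N with no further travel. Next I lift, move over the gap and go down.

Call:
move_arm(rows=[[0, 0, -1.5, 0, 0], [0, 0, -2, 0, 0], [0, 3.5, 0, 0, 0], [0, 4, 0, 0, 0], [0, 0, 0, 0, 0], [0, 0, 2, 0, 0], [0, 0, 2, 0, 0], [0, 0, 1.5, 0, 0], [0, 0, 0, 0, 0]])

```text
t: 5.88
ee_pos: [640.8, -35.9, 41.5]
orientation: [-2.863, -1.289, 0.005]
ft_force: [0.1, -0.9, 0.2]
width: 0.2
grasp_force: 0.0
```

```bash
python3 w.py w2 66
```

```text
5.875 [640.82 -35.94  41.49] [ 0.11 -0.93  0.18] 0.20886080642291543 tooly ang -41.52527421037936
tcp in clamp -84.42772846973035 0.6771362573305365 tool to button cm [ 0.12 -7.29  0.02]
rel [189.2, 267.4] 0.94 [587.75  11.21  66.  ] -13.431357859616451 0.5686441959657943
```

View pics/w2.png

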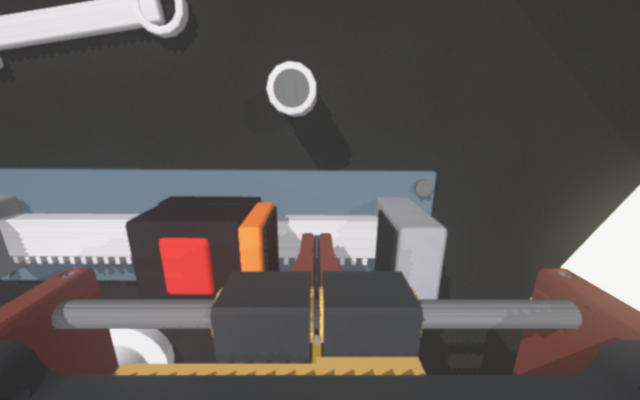

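The wrist view shows the red cap at (187,265) flush with the carriage, and the fingers at (317,250) standing free in the gap between the jaws. Now I push.

Call:
move_arm(rows=[[0, -0.8, 0, 0, 0], [0, -0.8, 0, 0, 0], [0, -1.2, 0, 0, 0], [0, -1.4, 0, 0, 0], [0, -1.4, 0, 0, 0], [0, -1.4, 0, 0, 0], [0, -1.4, 0, 0, 0], [0, -1.4, 0, 0, 0], [0, -1.2, 0, 0, 0], [0, -0.8, 0, 0, 0]])

```text
t: 7.22
ee_pos: [553.6, 42.6, 43.6]
orientation: [-2.865, -1.289, 0.0]
ft_force: [4.0, -1.9, 2.8]
width: 0.4
grasp_force: 2.0
```

```bash
python3 m.py
```

```text
7.225 [553.63  42.57  43.65] [ 4.01 -1.94  2.76] 0.3671685999973878 tooly ang -41.535872635842786
tcp in clamp 32.8995833587621 -0.29004347849325035 tool to button cm [ 0.02  4.44 -0.  ]
```

Call:
move_arm(rows=[[0, -0.4, 0, 0, 0], [0, -0.4, 0, 0, 0], [0, -0.3, 0, 0, 0], [0, -0.2, 0, 0, 0], [0, -0.1, 0, 0, 0], [0, 0, 0, 0, 0]])

```text
t: 7.98
ee_pos: [544.1, 50.8, 43.6]
orientation: [2.864, 1.289, 0.001]
ft_force: [5.3, -2.3, -0.7]
width: 0.2
grasp_force: 2.8
```

Call:
move_arm(rows=[[0, -0.2, 0, 0, 0], [0, -0.2, 0, 0, 0], [0, -0.2, 0, 0, 0], [0, 0, 0, 0, 0]])

```text
t: 8.48
ee_pos: [544.2, 51.1, 43.8]
orientation: [2.857, 1.288, 0.011]
ft_force: [19.4, -27.8, -13.3]
width: 0.1
grasp_force: 16.4
```

The jaw is at the hard stop: 34 N with no further travel. I back off, lift and check.

Call:
move_arm(rows=[[0, 0, 0, 0, 0], [0, 1, 0, 0, 0], [0, 1.5, 0, 0, 0], [0, 0, -3, 0, 0], [0, 0, -4, 0, 0], [0, 0, -4, 0, 0], [0, 0, 0, 0, 0], [0, 0, 0, 0, 0]])

```text
t: 9.48
ee_pos: [557.1, 38.5, 152.9]
orientation: [-2.864, -1.289, 0.002]
ft_force: [-0.6, -0.2, -0.5]
width: 0.3
grasp_force: 0.0
```

```bash
python3 w.py w3 66; python3 - <<'E'
from h import *
im=optics.get_image("side"); cv2.imwrite("pics/side3.png",cv2.resize(im[130:330,200:460],None,fx=3,fy=3,interpolation=cv2.INTER_CUBIC))
E
```

```text
9.475 [557.13  38.53 152.95] [-0.64 -0.15 -0.53] 0.30635344888270405 tooly ang -41.54409891351156
tcp in clamp 27.604742338264792 0.4202194693370203 tool to button cm [ 0.09  3.91 -0.01]
rel [240.9, 207.8] 0.96 [503.8   86.43  66.  ] 99.28724164014123 -0.08004592945931915
```

View pics/w3.png

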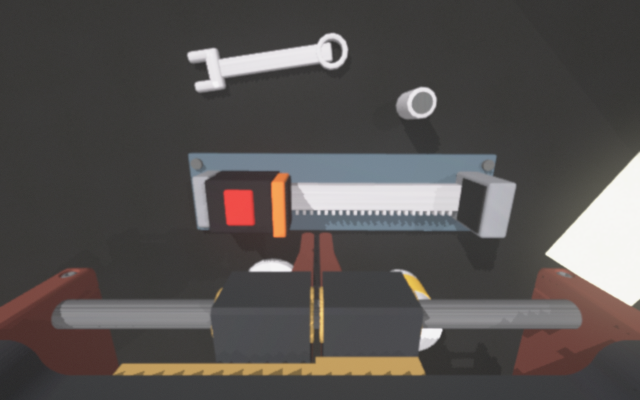

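View pics/side3.png

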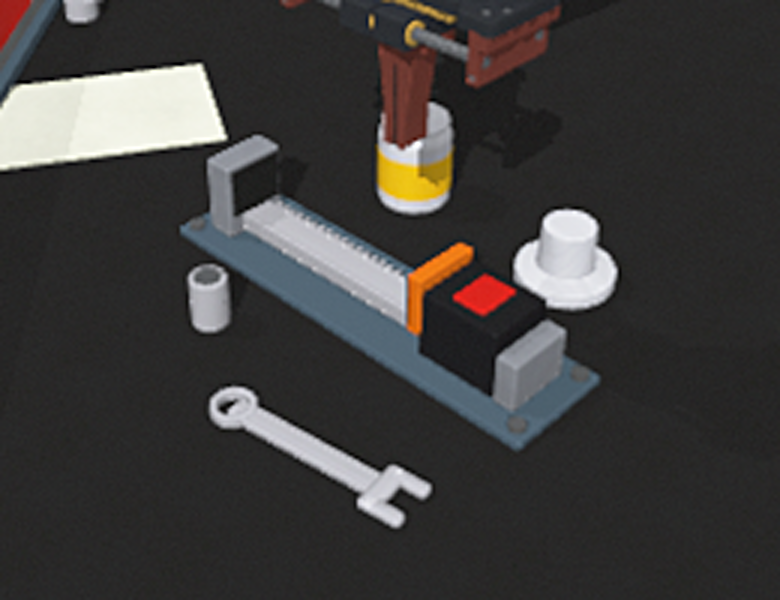

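The side view shows the carriage against the end stop, its rear bottom edge at (493,393) meeting the stop at (497,398), with the cap flush and the objects unmoved. The spotter puts the button at 99 mm where I expect 106 mm, so I check that against the red centroids before handing in.

```bash
python3 - <<'E'
from m import *
im={"top":optics.get_image("top"),"side":optics.get_image("side"),"wrist":optics.get_image("wrist")}
for c,i in im.items():
    hsv=cv2.cvtColor(i,cv2.COLOR_BGR2HSV); k=((hsv[...,1]>190)&(hsv[...,2]>120)&((hsv[...,0]<5)|(hsv[...,0]>175))).astype(np.uint8)
    n,l,s,ce=cv2.connectedComponentsWithStats(k)
    for j in range(1,n):
        if s[j,4]>60:
            p=px2w(c,ce[j],66); print(c,ce[j],s[j,4],p,(p-org)@ux,(p-org)@uy)
E
```

```text
9.625 [556.86  38.51 152.17] [-0.29  0.13 -0.01] 0.4026517067997317 tooly ang -41.54846195395054
tcp in clamp 27.790156785604093 0.6116019638161904 tool to button cm [ 0.11  3.93 -0.01]
top [348.91   6.1 ] 8010 [1009.57  -42.91   66.  ] -365.0951547782439 -238.58890990473424
top [587.39  91.56] 501 [ 832.78 -547.3    66.  ] -567.1637472875672 256.21469064869194
top [ 19.02 141.25] 556 [723.57 626.15  66.  ] 292.6028420897558 -549.8328386334588
side [ 83.8  159.62] 59352 [1196.43 -157.96   66.  ] -581.2556101988431 -276.35245264760493
side [250.82 115.35] 131 [ 825.35 -466.81   66.  ] -508.23354232691173 200.88917699838018
side [360.85 227.77] 163 [503.19  90.09  66.  ] 102.16724124024017 -2.414891287388291
```

```bash
python3 - <<'E'
from m import *
a=cv2.imread("pics/w3.png")[140:250,180:310]; cv2.imwrite("pics/w3c.png",cv2.resize(a,None,fx=5,fy=5,interpolation=cv2.INTER_CUBIC))
c=optics.calibration("wrist")
def pr(x,y,z):
    P=org+x*ux+y*uy; P=np.array([P[0],P[1],z])
    rv=rot(c["orientation"]).T; t=-rv@np.array(c["xyz"])
    return cv2.projectPoints(P[None],cv2.Rodrigues(rv)[0],t,np.array(c["camera_matrix"],float),np.array(c["distortion"],float))[0].ravel()
for n,q in dict(btn106=(106,0,66),btn100=(100,0,66),plateBackTop=(74,0,72),face60=(60,0,72),carr138=(138,0,64),corner1=(170,45,8),corner2=(170,-45,8),fix1=(-170,45,8),fix2=(-170,-45,8)).items(): print(n,pr(*q))
E
```

```text
9.775 [557.36  38.51 152.68] [0.2  0.07 0.44] 0.41964972976803083 tooly ang -41.55304993755488
tcp in clamp 27.41740533940192 0.27459551313962627 tool to button cm [ 0.08  3.89 -0.01]
btn106 [233.37 208.25]
btn100 [239.74 208.25]
plateBackTop [266.22 210.19]
face60 [281.41 210.2 ]
carr138 [200.26 207.61]
corner1 [196.77 229.91]
corner2 [186.78 153.37]
fix1 [482.94 230.06]
fix2 [496.93 153.44]
```

View pics/w3c.png

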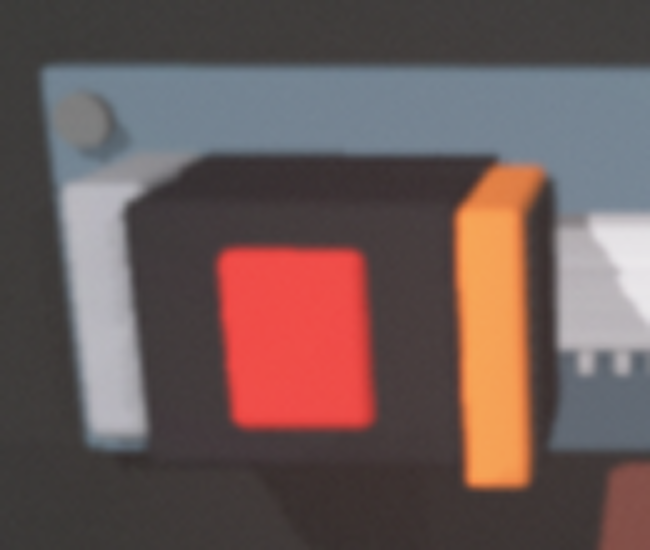

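```bash
python3 - <<'E'
from m import *
f=lambda p,z:(px2w("top",(p[0]/2.7+200,p[1]/2.7+110),z)-org)@ux
print("stop inner (138?)",f((204,411),48),"fixed inner (-120?)",f((432,151),72))
g=lambda p,z:(px2w("side",(p[0]/3+200,p[1]/3+130),z)-org)@ux
print("side: stop inner top edge",g((525,337),48),g((497,357),48),"plate face top edge now(60)",g((412,281),72),g((460,245),72))
E
```

```text
9.775 [557.36  38.51 152.68] [0.2  0.07 0.44] 0.41964972976803083 tooly ang -41.55304993755488
tcp in clamp 27.41740533940192 0.27459551313962627 tool to button cm [ 0.08  3.89 -0.01]
stop inner (138?) 130.089344703717 fixed inner (-120?) -122.31083037931857
side: stop inner top edge 137.0165869262338 136.24622399529554 plate face top edge now(60) 65.33397593602261 61.97632928674475
```

The end stop's inner face itself measures 130–137 mm in my frame instead of 138 mm, so the offset comes from my frame's origin. With the 34 N contact and no motion, the jaw is home, and I hand in.

```bash
python3 -c "
from workcell import close_job; print(close_job())"
```

```text
the job is handed in; nothing more can be done
None
```

I handed the job in with the release pressed fully down and the jaw pushed back to the end stop (it took 34 N there without moving); the hub, socket, wrench and can looked unmoved, and no verdict was returned.

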